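# Pulse the herb mill by its bayonet lid

## Robot

A 7-joint arm with a two-finger parallel gripper is mounted at the origin on the work surface. World frame = base frame: x ahead of the robot, y to its left, z up, the work surface at z = 0. Lengths are in m, angles in rad, forces in N, time in s.
With the tool pointing down it reaches from about 0.425 to 0.95 m from the base axis. Payload 4.7 kg.
Tool frame: the origin (TCP) lies at the very end of the fingers, on their centre line; the grasp point (between the pads) lies 19 mm behind it (bot.hold_point_z is the z of the grasp point in the tool frame, in m); z points along the fingers, y is the line along which they close (so a half turn about z gives the same grasp; the last joint's range is limited). The gripper opens to 85 mm and grips with 20 to 120 N. Pads are 22 mm wide; open, the fingers measure 114 mm over their backs; the gripper's body (76 mm by 85 mm) begins 54 mm behind the grasp point. The pads swing forward as they close: fully open they stand 13 mm farther back than shut.
Start: joints at [1.23, 0.469, -0.049, 1.532, 0.024, 1.141, -0.082], TCP at [0.207, -0.642, 0.231] pointing down, gripper open.
Joint ranges: [-2.59, 2.59], [-0.33, 1.99], [-1.39, 1.29], [0.1, 2.45], [-1.04, 4.18], [0.21, 1.99], [-2.66, 2.66]. Speed limits (rad/s): [2.57, 2.57, 3.14, 3.14, 3.14, 3.14, 3.14].

## Interface

Orientations are given as a unit quaternion [w, x, y, z].
In Python, from workcell import bot, optics, order gives the robot as it stands. The module is installed in compiled form; this text tells all that it offers.
- The arm moves only by the shell command python3 -m handwheel 'ROWS' [OPENING]. ROWS is JSON, a list of rows, each a list of 4 numbers: the shift along the world's x, y, z in m, then the turn about the world's z in rad. A call has 1 to 12 rows; each row is the pose to reach, as a shift and turn from the pose commanded when the call began; what a row does not reach only later rows make up. A row lasts 1/12 s, in which the tool goes at most 41.7 mm and 7.16 degrees, less where a joint would pass 70% of its speed; a pose out of reach is approached as far as the arm can. A call with a gripper value outside its range is refused whole. OPENING is the finger opening in m, from 0 to 0.0854, set as the call begins (- or left out, the last holds). The fingers move at their own pace and stop on an object; the grip force is fixed at half the most. Time passes only in rows, so rows that repeat a pose let the fingers close. It gives the time, the measured TCP pose, the force, the opening and the grip force at its end, in the units of the state.
- bot.observe(): the state, without advancing time (a new reading comes with each control period).
- optics.grab_frame(name): name is "scene" or "side" or "wrist"; returns the picture (420x560x3 uint8, red, green, blue); there is no depth.
- optics.camera_params(name): a dict with "fx", "fy", "cx", "cy" (pixels), "eye" and "attitude" of the camera in the world. Camera axes: x right, y down, z forward; pixel columns grow to the right and rows downward; lengths in m; the calibration is good to about 2 mm. A picture is of the moment at which its call begins: read the wrist's pose just before it. camera_params takes no time and is no camera call; for the wrist camera it gives the pose at the moment of the call.
- order.finish_job(): hands the job in; it is judged then, once.
The state is a dict: "clock": time; "qpos": joint angles; "joint_vel": joint speeds; "joint_torque": joint torques, N m; "tool_pos": TCP position; "tool_rot": TCP orientation; "contact_force": force on the tool from outside, world axes, zero at the start; "ft_torque": the same for the moment, N m; "gripper_width": finger opening in m; "gripper_force": force on a finger pad.
Only numpy, scipy, OpenCV 4.12 (cv2) and the standard library are available. Lean on these libraries where they do the work, as an engineer would, in place of code of your own. Each camera call takes 0.05 s, during which the arm holds its last target. There are 200 camera calls.

## Task

The washed herb mill needs a short test burst. Lift the loose dust cover off the mill and set it down (not dropped) the same way up on the counter; then fit the bayonet lid from the tray into the mill's mouth and twist it clockwise (seen from above) to the pulse mark, half-way to the lock, without ever reaching the click of the lock. Finish still gripping the lid and holding it there against its spring, and leave the bottle, the tub and the bowl alone.

Things in the scene. Friction and masses are not known exactly. Their poses are not given: they have to be found in the camera images.
- mill_mouth (a point): centre of the herb mill's round mouth, on its axis at rim height, 135 mm above the counter; z up, x through the two entry gaps. Steel collar 92 mm across, standing 32 mm above the white shoulder; inside its rim a ledge 5.5 mm thick with an opening 64 mm across and two gaps 15 mm wide at +x and -x, reaching out to 39 mm from the axis. Under the dust cover at the start
- mill: the fixed herb mill, a white round motor housing 126 mm across, 103 mm high to its shoulder; origin under its centre, axes parallel to mill_mouth, control panel looking to -x. The lid goes down through the gaps and turns only clockwise from above: 0 at entry, pulse at 35 degrees (0.61 rad), lock at 70 degrees (1.22 rad); click balls resist from about 46 degrees on
- pulse_mark (a point): the black pulse mark on the white shoulder of the mill, on its +x half: one long bar, 52 mm from the axis, 32 mm below the rim, 35 degrees clockwise from the +x gap. In line with the gap is a shorter bar (entry), at 70 degrees a double bar (lock). The same three marks are repeated half a turn round
- lid_grip (a point): centre of the grip bar of the grey bayonet lid, loose, 90 to 145 g, standing in the tray at the start, z up. Bar 66 mm long (x), 20 mm wide (y), 29 mm high: its top 15.5 mm above this point. Below it a flange 84 mm across and 8 mm thick, its underside 22.5 mm below this point. Fitted, the flange rests on the rim, so this point is 22.5 mm above mill_mouth
- lid_lug (a point): the lid's +x lug: outer end, 37 mm from the lid's axis, 32.5 mm below lid_grip. Two such lugs (at +x and -x, under the bar's ends; 8 mm wide, 5 mm high) stand out at the foot of a spigot 60 mm across that reaches 12.5 mm below the flange. They drop through the mill's gaps either way round (3 mm play each way, 2 mm sideways), then run under the ledge with 2 mm of play in height
- cover_knob (a point): centre of the round knob (24 mm across, 26 mm at its top, 30 mm high, half above and half below this point) of the loose white dust cover: an inverted cup 106 mm across and 24 mm high without the knob, 55 to 100 g, its foot 39 mm below this point. At the start it sits over the mill's collar, overlapping it by 20 mm with 4 mm of play; z up
- interlock (a joint): angle (rad) of the spring-loaded ring hidden in the mill's collar that the lid's lugs push clockwise: 0 at rest; the lugs meet it after 0.10 of twist, so about 0.51 at the pulse mark and 1.12 at the lock. Spring torque 0.04 N m at first, 0.1 N m at pulse: it turns the lid back if let go
- tray: fixed steel tray, 190 x 150 mm (x, y), 12 mm high, floor 3 mm thick; origin at the centre of its underside
- tonic: amber bottle with black cap, 54 mm across, 115 mm high, loose; origin at the centre of its foot; to be left alone
- tub: white tub with lid, 62 mm across, 75 mm high, loose; origin at the centre of its foot; to be left alone
- bowl: red bowl, 110 mm across, 50 mm high, loose; origin at the centre of its foot; to be left alone
Things that resemble listed ones, but are neither listed nor needed, are in the scene too. Leave any purple or yellow look-alike of the part that bears lid_grip alone.

How it is judged:
On the way, in this order (a step that is already met when the one before it is completed fails the run):
1. the dust cover is off the mill and stands knob up on the counter, let go (height (world z) of cover_knob below 0.046 m and angle between cover_knob's own z axis and vertical below 0.1 rad and contact force between the fingers and cover below 0.1 N and linear speed of cover below 0.05 m/s), for 0.2 s.
2. the lid is seated in the mill's mouth, lugs through the gaps, not yet twisted (z of lid_grip in the frame of mill_mouth below 0.0265 m and horizontal distance between lid_grip and mill_mouth below 0.006 m and angle between lid_grip's own z axis and vertical below 0.1 rad and value of joint interlock below 0.15 rad), for 0.1 s.
At the end, for the whole second after the job is handed in: Through the last second the fingers grip the lid (over 3 N), still and level, seated in the mouth (6 mm off centre, 4 mm up at most), twisted 25 to 45 degrees clockwise from entry, the interlock at 0.28 to 0.74 rad; the dust cover stands knob up on the counter, at rest and untouched (z of lid_grip in the frame of mill_mouth below 0.0265 m and horizontal distance between lid_grip and mill_mouth below 0.006 m and angle between each of lid_grip, cover_knob's own z axis and vertical below 0.1 rad and angle between the x axis of lid_grip and the x axis of mill_mouth, either way round between 0.44 and 0.785 rad and value of joint interlock between 0.28 and 0.74 rad and contact force between the fingers and lid above 3 N and linear speed of each of lid, cover below 0.03 m/s and angular speed of lid below 0.15 rad/s and height (world z) of cover_knob below 0.046 m and contact force between the fingers and cover below 0.1 N); the arm keeps its last pose, push and grip.
It fails at once if the lid is twisted to the click of the lock (interlock past 0.95 rad) (value of joint interlock above 0.95 rad).
It fails at once if the dust cover is dropped or thrown (faster than 0.6 m/s while no finger touches it) (linear speed of cover above 0.6 m/s and contact force between the fingers and cover below 0.05 N).
It fails at once if the bottle is moved by over 30 mm (distance of tonic from where it was at the start of the episode above 0.03 m).
It fails at once if the tub is moved by over 30 mm (distance of tub from where it was at the start of the episode above 0.03 m).
It fails at once if the bowl is moved by over 30 mm (distance of bowl from where it was at the start of the episode above 0.03 m).
It also fails if it takes over 58 s, if anything falls off the work surface, if the arm or the gripper's body presses on something with over 40 N, if the wrist force passes 120 N, or if a joint passes its speed limit or range.

## Working session

There is one attempt and no reset: what is moved stays moved. The work goes in short steps, Python scripts to look and compute and a shell command to move; the robot and the scene stay as the last step left them, time stands still between calls to the robot, and variables do not carry over. Pictures are saved under pics/ and viewed, at most 10 in all, crops included, and the job is handed in when it is done.

```bash
mkdir -p pics; python3 - <<'E'
from workcell import bot, optics
import cv2,numpy as np
s=bot.observe();print(s)
for n in("scene","side"):
    f=optics.grab_frame(n);cv2.imwrite(f"pics/{n}0.png",cv2.cvtColor(f,cv2.COLOR_RGB2BGR))
    print(n,optics.camera_params(n))
print(optics.camera_params("wrist"),bot.hold_point_z)
E
```

```text
{'clock': 0.0, 'qpos': array([ 1.23008406,  0.46942058, -0.04860725,  1.53370077,  0.0241231 ,
        1.14098434, -0.08228712]), 'joint_vel': array([-3.44114791e-04,  8.47755363e-04, -1.03333587e-03, -1.31423506e-03,
        2.91540765e-04,  9.16305215e-05,  9.93294670e-04]), 'joint_torque': array([-1.71235747e-04, -5.10302746e+01, -4.66635427e-02, -2.37715334e+01,
        1.06618681e-02,  7.49736442e-03, -3.50646786e-06]), 'tool_pos': array([ 0.20691133, -0.64189162,  0.23027262]), 'tool_rot': array([-9.43900427e-04,  9.87865709e-01,  1.55307479e-01, -1.91983933e-04]), 'contact_force': array([ 0.3069021 ,  0.5261146 , -0.59565611]), 'ft_torque': array([-0.07271082, -0.01387978, -0.03523075]), 'gripper_force': 0.0, 'gripper_width': 0.08532021396288707}
scene {'fx': 413.13452562611985, 'fy': 413.13452562611985, 'cx': 281.36416152437863, 'cy': 210.26290393740553, 'eye': array([1.32386599, 0.09496401, 0.63919081]), 'attitude': array([-0.29099686,  0.55185852,  0.68176186, -0.38206514])}
side {'fx': 477.74692977749584, 'fy': 477.74692977749584, 'cx': 291.1988447032594, 'cy': 219.83650643043848, 'eye': array([0.15708686, 0.43881092, 0.82232775]), 'attitude': array([ 0.11470541, -0.30884196,  0.8747594 , -0.35532422])}
{'fx': 369.42671378248934, 'fy': 369.42671378248934, 'cx': 271.74027658192506, 'cy': 209.04291295863064, 'eye': array([ 0.27481751, -0.61924607,  0.37341498]), 'attitude': array([ 0.11567964,  0.79985297, -0.5825935 , -0.08624538])} -0.0187
```

View pics/scene0.png

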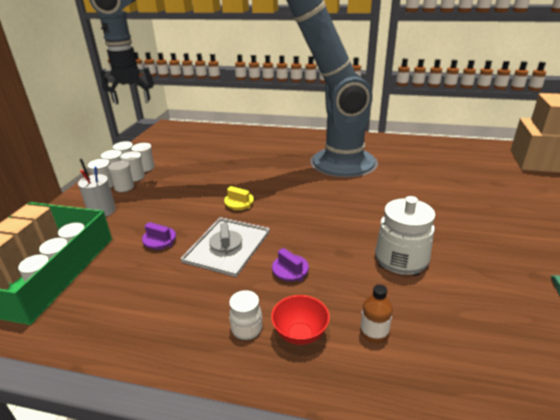

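View pics/side0.png

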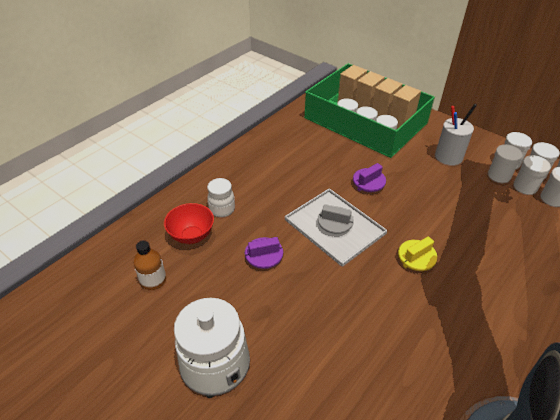

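The candidates for the lid are the grey one in the tray (scene 226,237; side 335,218), the purple ones (scene 158,237 and 290,265) and the yellow one (scene 238,198). I choose the grey one in the tray. The mill with its white cover is at scene (405,235) / side (210,345). The bowl, tub and bottle are at scene (300,320), (245,315) and (377,315).

```bash
cat > h.py <<'E'
from workcell import bot, optics
import cv2,numpy as np
from scipy.spatial.transform import Rotation as R
def rot(q): return R.from_quat([q[1],q[2],q[3],q[0]])
def ray(p,uv):
    d=np.array([(uv[0]-p['cx'])/p['fx'],(uv[1]-p['cy'])/p['fy'],1.]); d=rot(p['attitude']).apply(d); return p['eye'],d/np.linalg.norm(d)
def plane(p,uv,z):
    e,d=ray(p,uv); return e+d*(z-e[2])/d[2]
def proj(p,X):
    c=rot(p['attitude']).inv().apply(np.atleast_2d(X)-p['eye']); return np.c_[p['cx']+p['fx']*c[:,0]/c[:,2],p['cy']+p['fy']*c[:,1]/c[:,2]]
def tri(rs):
    A=sum(np.eye(3)-np.outer(d,d) for e,d in rs); b=sum((np.eye(3)-np.outer(d,d))@e for e,d in rs); return np.linalg.solve(A,b)
def yaw(q): 
    v=rot(q).apply([0,1,0]); return np.arctan2(v[1],v[0])
def save(f,name,crop=None,k=1):
    if crop: f=f[crop[1]:crop[3],crop[0]:crop[2]]
    cv2.imwrite('pics/'+name,cv2.resize(cv2.cvtColor(f,cv2.COLOR_RGB2BGR),None,fx=k,fy=k,interpolation=cv2.INTER_CUBIC))
E
python3 - <<'E'
from h import *
S=optics.camera_params("scene");D=optics.camera_params("side")
for n,a,b in(("knobtop",(411,201),(206,315)),("lidbar top",(225,226),(336,211)),("bottle cap",(379,292),(143,245)),("tub",(245,299),(220,186)),("bowl rim",(300,316),(190,222)),("purpleA",(290,262),(264,248)),("yellow",(238,194),(419,248))):
    print(n,tri([ray(S,a),ray(D,b)]).round(4))
a=cv2.imread('pics/scene0.png')[185:285,360:460];b=cv2.imread('pics/side0.png')[290:400,160:260]
c=cv2.imread('pics/side0.png')[180:270,280:390]
f=lambda i:cv2.resize(i,(400,300) if 0 else (390,390),interpolation=cv2.INTER_CUBIC)
cv2.imwrite('pics/c1.png',np.hstack([f(a),f(b)]))
E
```

```text
knobtop [0.5143 0.1882 0.1646]
lidbar top [ 0.542  -0.2367  0.0584]
bottle cap [0.7535 0.1322 0.1096]
tub [ 0.7866 -0.1119  0.0762]
bowl rim [ 0.7799 -0.0066  0.0456]
purpleA [ 0.6108 -0.062   0.0314]
yellow [ 0.3475 -0.271   0.0374]
```

View pics/c1.png

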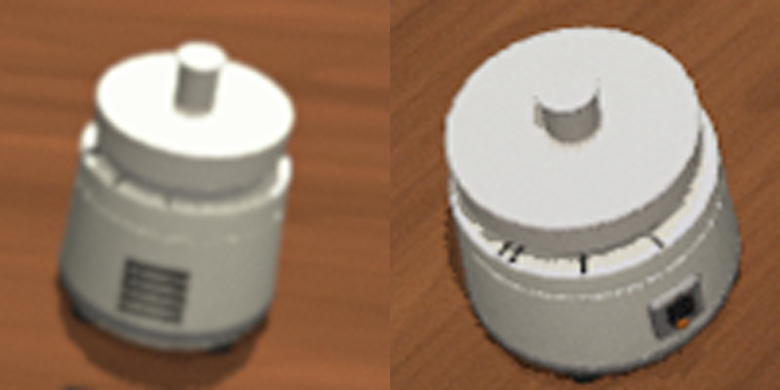

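The left crop (scene) shows the cover with its knob at scene (411,201), and the vent grille faces the camera. The right crop (side) shows the panel at side (234,376). The marks are the short entry bar at side (228,358), the long pulse bar at (209.5,364) and the double lock bar at (191,361). So the mill's -x entry gap is on the panel side.

```bash
python3 - <<'E'
from h import *
S=optics.camera_params("scene");D=optics.camera_params("side")
s=bot.observe();print("tool y yaw",np.degrees(yaw(s['tool_rot'])))
a,b,c=[plane(D,(160+(x-390)*100/390,290+y*110/390),.103)[:2] for x,y in((655,240),(583,262),(511,252))]
k=tri([ray(S,(411,201)),ray(D,(206,315))])[:2]
print(a,b,c,k)
for p in(a,b,c):print(np.degrees(np.arctan2(*(p-k)[::-1])),np.linalg.norm(p-k))
# lid bar top colour mask in side: direction
W=optics.camera_params("wrist")
e,d=ray(W,(280,210));t=rot(s['tool_rot'])
print("cam eye in tool",t.inv().apply(e-s['tool_pos']),"axis world",d, "hits z=.03 at rel",plane(W,(280,210),.03)-s['tool_pos'])
E
```

```text
tool y yaw -72.13574282916382
[0.46197294 0.19903945] [0.47752403 0.22563311] [0.50418272 0.24090908] [0.51430775 0.18817931]
168.27677106388742 0.05344974727594836
134.4828498363802 0.05249599508113527
100.86948064931683 0.053693065206209985
cam eye in tool [ 0.07158278 -0.0010395  -0.14304457] axis world [-0.26820237 -0.10658065 -0.95744872] hits z=.03 at rel [-0.02829996 -0.01551591 -0.20037327]
```

```bash
python3 -m handwheel '[[0.02,0.035,0.01,0],[0.04,0.07,0.02,0],[0.06,0.105,0.03,0],[0.08,0.14,0.04,0],[0.1,0.175,0.05,0],[0.12,0.21,0.06,0],[0.14,0.245,0.07,0],[0.16,0.28,0.07,0],[0.18,0.315,0.07,0],[0.2,0.35,0.07,0],[0.2,0.35,0.07,0],[0.2,0.35,0.07,0]]'
```

```text
clock: 1.1
tool_pos: [0.4083, -0.2899, 0.3013]
tool_rot: [-0.0, 0.987, 0.158, -0.0]
contact_force: [-0.7, -0.8, 1.3]
gripper_width: 0.0856
gripper_force: 0.0
```

```bash
python3 -m handwheel '[[0.035,0.012,0,0],[0.07,0.025,0,0],[0.1,0.035,0,0],[0.1,0.035,0,0],[0.1,0.035,0,0]]'; python3 - <<'E'
from h import *
W=optics.camera_params("wrist");f=optics.grab_frame("wrist");save(f,"w1.png");np.save("w1.npy",f)
import pickle;pickle.dump(W,open("w1.pkl","wb"))
E
```

```text
clock: 1.52
tool_pos: [0.5075, -0.2579, 0.3003]
tool_rot: [-0.0, 0.988, 0.156, -0.001]
contact_force: [-0.9, -0.5, 0.1]
gripper_width: 0.0854
gripper_force: 0.0
```

View pics/w1.png

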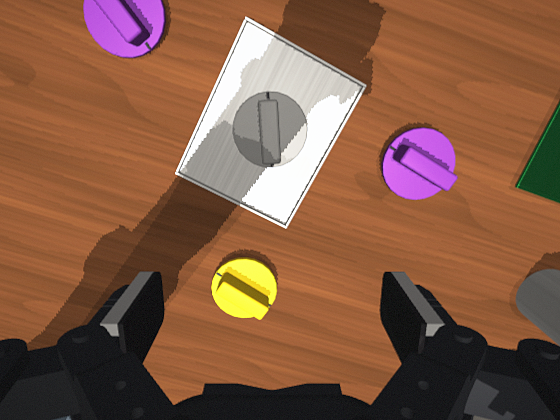

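The wrist view shows the grey lid in the tray at (270,130), with its bar running from (268,98) to (270,165). The purple ones at (125,20) and (420,163) and the yellow one at (245,290) are look-alikes. This confirms the choice.

```bash
python3 - <<'E'
from h import *
f=np.load("w1.npy");save(f,"c2.png",(220,80,320,180),6)
E
```

```text
(no output)
```

View pics/c2.png

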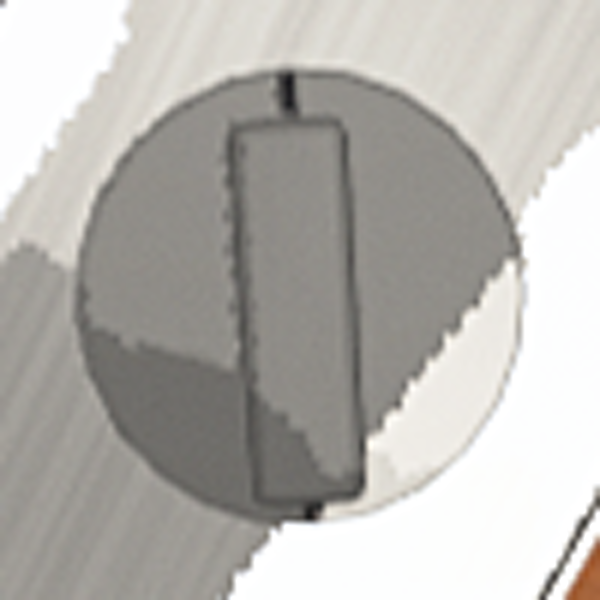

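The close crop confirms the grey lid. The bar-top corners are at crop (240,124), (343,124), (360,495) and (260,497), with index marks on the flange at both ends.

```bash
python3 - <<'E'
from h import *
import pickle;W=pickle.load(open("w1.pkl","rb"))
P=lambda u,v,z:plane(W,(220+u/6,80+v/6),z)[:2]
a,b,c,d=[P(u,v,.0535) for u,v in((240,124),(343,124),(360,495),(260,497))]
print("centre",(a+b+c+d)/4,"len",np.linalg.norm((a+b-c-d)/2),"wid",np.linalg.norm((a+d-b-c)/2))
for v in((a+b)-(c+d),(a-d),(b-c)):print("bar dir",np.degrees(np.arctan2(v[1],v[0])))
print("flange ctr",P(298,295,.0235))
s=bot.observe();print(s['tool_pos'],np.degrees(yaw(s['tool_rot'])),s['qpos'])
E
```

```text
centre [ 0.54263184 -0.24281093] len 0.06322425293883659 wid 0.017536354254538297
bar dir 20.702265698352132
bar dir 20.55434790747053
bar dir 20.850998939079556
flange ctr [ 0.54330271 -0.24180772]
[ 0.50625286 -0.25886243  0.30043429] -72.22417763034485 [ 0.64686013  0.26028259 -0.30745918  1.68599156  0.08409214  1.21010737
 -0.94129212]
```

```bash
python3 -m handwheel '[[0,0.04,0,0],[0,0.08,0,0],[0,0.12,0,0],[0,0.16,0,0],[0,0.2,0,0],[0,0.24,0,0],[0,0.28,0,0],[0,0.32,0,0],[-0.02,0.35,0,0],[-0.05,0.37,0,0],[-0.07,0.37,0,0],[-0.07,0.37,0,0]]';  python3 -m handwheel '[[0,0,0,0],[0,0,0,0]]'; python3 - <<'E'
from h import *
import pickle
W=optics.camera_params("wrist");f=optics.grab_frame("wrist");save(f,"w2.png");np.save("w2.npy",f)
pickle.dump(W,open("w2.pkl","wb"))
E
```

```text
clock: 2.57
tool_pos: [0.4332, 0.112, 0.3012]
tool_rot: [0.002, 0.988, 0.156, -0.001]
contact_force: [-0.3, -0.5, -0.4]
gripper_width: 0.0857
gripper_force: 0.0
clock: 2.73
tool_pos: [0.4378, 0.1104, 0.3016]
tool_rot: [0.001, 0.988, 0.153, 0.001]
contact_force: [0.0, 0.0, 0.5]
gripper_width: 0.0849
gripper_force: 0.0
```

View pics/w2.png

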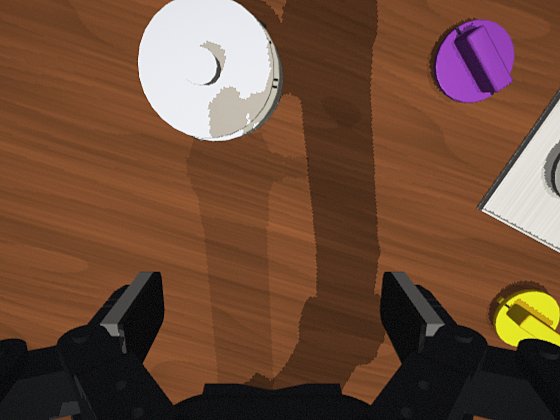

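The wrist view shows the cover disc centred at about (207,68), with the knob at about (205,65).

```bash
python3 - <<'E'
from h import *
import pickle;W=pickle.load(open("w2.pkl","rb"))
f=np.load("w2.npy");b=cv2.GaussianBlur(f,(3,3),0)
hsv=cv2.cvtColor(b,cv2.COLOR_RGB2HSV);m=((hsv[...,1]<60)&(hsv[...,2]>130)).astype(np.uint8)
m[160:]=0;m[:,300:]=0
c=max(cv2.findContours(m,0,1)[0],key=cv2.contourArea)[:,0].astype(float)
# left/top arc: outer disc silhouette from left side only
q=c[(c[:,0]<200)&(c[:,1]>2)]
X=np.array([plane(W,p,.139)[:2] for p in q])
A=np.c_[2*X,np.ones(len(X))];s=np.linalg.lstsq(A,(X**2).sum(1),rcond=None)[0]
print("disc",s[:2],np.sqrt(s[2]+s[0]**2+s[1]**2),len(q))
# fixed radius
from scipy.optimize import least_squares
print(least_squares(lambda c:np.linalg.norm(X-c,axis=1)-.053,s[:2]).x)
S=optics.camera_params("scene");D=optics.camera_params("side")
print(proj(W,[.5143,.1882,.169]),proj(S,[.5143,.1882,.169]),proj(D,[.5143,.1882,.169]))
s=bot.observe();print(s['tool_pos'],s['qpos'])
E
```

```text
disc [0.511753   0.18836237] 0.05280226564084598 156
[0.51186861 0.18815051]
[[200.35434722  61.83685113]] [[411.18755963 199.2255345 ]] [[205.55706363 313.59753209]]
[0.43801161 0.11065539 0.30144504] [ 0.20371317  0.07100425 -0.5684238   1.91281341  0.04215931  1.16871355
 -1.64288316]
```

```bash
python3 -m handwheel '[[0.02,0.02,0,0.12],[0.04,0.04,0,0.24],[0.06,0.06,0,0.36],[0.074,0.077,0,0.48],[0.074,0.077,0,0.6],[0.074,0.077,-0.02,0.72],[0.074,0.077,-0.04,0.84],[0.074,0.077,-0.06,0.96],[0.074,0.077,-0.08,1.08],[0.074,0.077,-0.1,1.2],[0.074,0.077,-0.1,1.2],[0.074,0.077,-0.1,1.2]]' 0.06; python3 -m handwheel '[[0,0,0,0],[0,0,0,0]]'; python3 -c "
from h import *
s=bot.observe();print(s['tool_pos'],s['qpos'])"
```

```text
clock: 3.78
tool_pos: [0.5116, 0.1882, 0.2003]
tool_rot: [-0.001, 0.729, 0.684, -0.001]
contact_force: [0.4, -0.1, 0.3]
gripper_width: 0.0598
gripper_force: 0.0
clock: 3.95
tool_pos: [0.5123, 0.1897, 0.2027]
tool_rot: [0.001, 0.729, 0.685, 0.001]
contact_force: [-0.2, 0.1, -0.4]
gripper_width: 0.0603
gripper_force: 0.0
[0.51232036 0.1897263  0.20272873] [ 0.16451244  0.38353349 -0.75632735  1.84348737  0.3046953   1.03094575
 -0.77546341]
```

```bash
python3 -m handwheel '[[0,-0.001,-0.02,0],[0,-0.001,-0.04,0],[0,-0.001,-0.055,0],[0,-0.001,-0.058,0],[0,-0.001,-0.058,0],[0,-0.001,-0.058,0]]' && python3 -m handwheel '[[0,0,0,0],[0,0,0,0],[0,0,0,0],[0,0,0,0],[0,0,0,0],[0,0,0,0],[0,0,0,0],[0,0,0,0]]' 0.0
```

```text
clock: 4.45
tool_pos: [0.512, 0.1891, 0.1447]
tool_rot: [0.0, 0.728, 0.686, 0.001]
contact_force: [-0.0, -0.3, 0.3]
gripper_width: 0.0601
gripper_force: 0.0
clock: 5.12
tool_pos: [0.5118, 0.1888, 0.1445]
tool_rot: [0.001, 0.728, 0.686, 0.001]
contact_force: [-0.3, -0.6, 6.1]
gripper_width: 0.022
gripper_force: 58.5
```

```bash
python3 -m handwheel '[[0,0,0.01,0],[0,0,0.025,0],[0,0,0.045,0],[0,0,0.06,0],[-0.01,-0.03,0.06,0],[-0.02,-0.06,0.06,0],[-0.03,-0.09,0.06,0],[-0.04,-0.12,0.06,0],[-0.05,-0.15,0.06,0],[-0.052,-0.159,0.06,0],[-0.052,-0.159,0.06,0],[-0.052,-0.159,0.06,0]]' && python3 - <<'E'
from h import *
f=optics.grab_frame("side");g=optics.grab_frame("scene");save(np.hstack([f[200:420,60:340],g[150:370,260:540]]),"p3.png",None,1.4)
np.save("s3.npy",f)
s=bot.observe();print(s['tool_pos'],s['gripper_width'],s['gripper_force'])
E
```

```text
clock: 6.12
tool_pos: [0.4594, 0.0298, 0.2038]
tool_rot: [0.0, 0.728, 0.686, 0.001]
contact_force: [0.3, 0.3, -0.8]
gripper_width: 0.0221
gripper_force: 58.8
[0.45960646 0.03130111 0.20374082] 0.022128916930338617 58.812141716480255
```

View pics/p3.png

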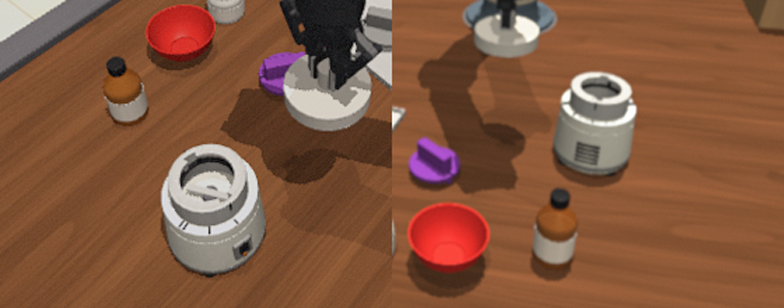

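The cover is held level and the mill's mouth is open. Lowering it now.

```bash
python3 -m handwheel '[[0,0,-0.03,0],[0,0,-0.06,0],[0,0,-0.09,0],[0,0,-0.12,0],[0,0,-0.145,0],[0,0,-0.16,0],[0,0,-0.166,0],[0,0,-0.17,0],[0,0,-0.172,0],[0,0,-0.172,0]]'; python3 -m handwheel '[[0,0,-0.001,0],[0,0,-0.002,0],[0,0,-0.002,0],[0,0,-0.002,0]]'
```

```text
clock: 7.05
tool_pos: [0.4598, 0.0303, 0.0318]
tool_rot: [0.0, 0.727, 0.686, 0.001]
contact_force: [-0.2, 0.3, -0.9]
gripper_width: 0.0215
gripper_force: 58.9
clock: 7.38
tool_pos: [0.4594, 0.0294, 0.0298]
tool_rot: [0.0, 0.728, 0.686, 0.0]
contact_force: [0.4, 0.0, -1.4]
gripper_width: 0.0217
gripper_force: 58.9
```

```bash
python3 -m handwheel '[[0,0,-0.001,0],[0,0,-0.001,0],[0,0,-0.001,0],[0,0,-0.001,0]]'; python3 -m handwheel '[[0,0,-0.001,0],[0,0,-0.0015,0],[0,0,-0.0015,0],[0,0,-0.0015,0]]'
```

```text
clock: 7.72
tool_pos: [0.4594, 0.0294, 0.0294]
tool_rot: [0.001, 0.728, 0.686, -0.0]
contact_force: [-2.7, -0.7, 9.5]
gripper_width: 0.0221
gripper_force: 59.8
clock: 8.05
tool_pos: [0.4595, 0.0294, 0.0293]
tool_rot: [0.001, 0.728, 0.686, -0.001]
contact_force: [-7.2, -2.2, 26.6]
gripper_width: 0.0219
gripper_force: 61.5
```

```bash
python3 -m handwheel '[[0,0,0.0015,0],[0,0,0.0015,0],[0,0,0.0015,0]]'; python3 -m handwheel '[[0,0,0,0],[0,0,0,0],[0,0,0,0],[0,0,0,0],[0,0,0,0]]' 0.06;  python3 -m handwheel '[[0,0,0.02,0],[0,0,0.05,0],[0,0,0.08,0.12],[0,0,0.11,0.24],[0,0,0.14,0.36],[0,0,0.17,0.48],[0.01,0.01,0.2,0.6],[0.01,0.01,0.22,0.72],[0.01,0.02,0.22,0.84],[0.01,0.02,0.22,0.96],[0.01,0.02,0.22,0.96],[0.01,0.02,0.22,0.96]]' 0.06; python3 - <<'E'
from h import *
import pickle
W=optics.camera_params("wrist");f=optics.grab_frame("wrist");np.save("w4.npy",f);g=optics.grab_frame("side")
pickle.dump(W,open("w4.pkl","wb"))
np.save("s4.npy",g)
save(np.hstack([cv2.resize(f,(392,294)),g[80:374,80:472]]),"p4.png")
s=bot.observe();print(s['tool_pos'],s['qpos'],np.degrees(yaw(s['tool_rot'])))
E
```

```text
clock: 8.3
tool_pos: [0.4598, 0.0295, 0.0294]
tool_rot: [0.001, 0.728, 0.686, 0.0]
contact_force: [-2.6, -0.2, 12.3]
gripper_width: 0.022
gripper_force: 60.0
clock: 8.72
tool_pos: [0.459, 0.0295, 0.0281]
tool_rot: [-0.0, 0.728, 0.686, -0.0]
contact_force: [0.0, 0.4, 0.3]
gripper_width: 0.0601
gripper_force: 0.0
clock: 9.72
tool_pos: [0.4689, 0.0492, 0.248]
tool_rot: [-0.0, 0.33, 0.944, -0.0]
contact_force: [0.3, -0.5, -0.6]
gripper_width: 0.0601
gripper_force: 0.0
[0.46885865 0.04912345 0.24789417] [ 0.68638796  0.24751883 -1.01309475  1.93534238  0.23690804  1.08596899
  0.47323647] 51.46259940764729
```

View pics/p4.png

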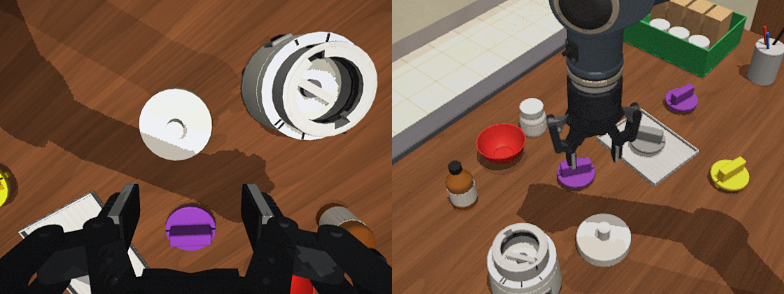

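The cover stands knob up on the counter (wrist 175,125 in the half-size picture). The mill mouth is visible at about (330,87), with gaps and marks.

```bash
python3 - <<'E'
from h import *
save(np.load("w4.npy"),"c4.png",(342,38,548,206),3.55)
E
```

```text
(no output)
```

View pics/c4.png

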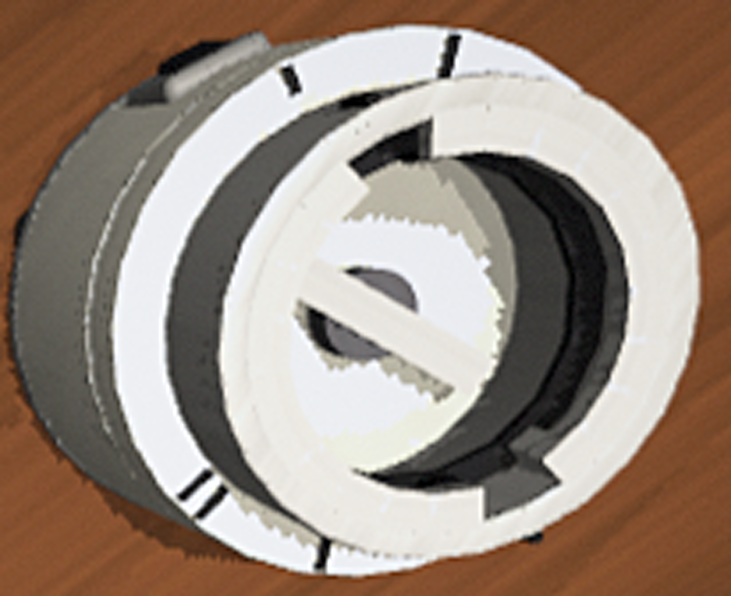

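Crop points: the -x gap's outer corners are at (352,160) and (432,120), and the +x gap's are at (485,518) and (560,482). The marks are entry (290,80), pulse (450,55) and, on the far side, lock (203,493).

```bash
python3 - <<'E'
from h import *
import pickle;W=pickle.load(open("w4.pkl","rb"))
P=lambda p,z=.135:plane(W,(342+p[0]/3.55-.36,38+p[1]/3.55-.36),z)[:2]
from scipy.optimize import least_squares
rim=np.array([P(p) for p in((697,290),(690,200),(650,140),(222,340),(235,275),(430,557),(550,520),(650,420),(680,365))])
r=least_squares(lambda c:np.linalg.norm(rim-c[:2],axis=1)-c[2],[.51,.188,.046]);print("rim",r.x,np.abs(r.fun).max())
c=least_squares(lambda c:np.linalg.norm(rim-c[:2],axis=1)-.046,[.51,.188]).x;print(c)
g=[P(p) for p in((352,160),(432,120),(485,518),(560,482))]
m=(g[0]+g[1])/2;p=(g[2]+g[3])/2;v=p-m
print("gaps mid",(m+p)/2,"len",np.linalg.norm(v),"yaw",np.degrees(np.arctan2(v[1],v[0])),[np.linalg.norm(x-c) for x in g],np.linalg.norm(g[0]-g[1]),np.linalg.norm(g[2]-g[3]))
for q,o in(((290,80),180),((450,55),145),((203,493),-70)):
    x=P(q,.103);print("mark yaw",(np.degrees(np.arctan2(*(x-c)[::-1]))-o+180)%360-180,np.linalg.norm(x-c))
# cover top disc centre
E
```

```text
rim [0.51019428 0.18886789 0.04500075] 0.0008692678797400794
[0.50964576 0.18869266]
gaps mid [0.51066145 0.18893779] len 0.07611079522927108 yaw -11.019531881574617 [np.float64(0.037917950771496546), np.float64(0.037883989603633705), np.float64(0.03974358460545155), np.float64(0.039798207889669174)] 0.015426179029576995 0.015505744089303062
mark yaw -10.797219015398042 0.052571787675216856
mark yaw -11.934494646804723 0.05179887004647929
mark yaw -9.365490796304755 0.05201613484138494
```

```bash
python3 -m handwheel '[[0.01,-0.03,0,0.12],[0.02,-0.06,0,0.24],[0.03,-0.09,0,0.36],[0.04,-0.12,0,0.48],[0.045,-0.155,0,0.6],[0.05,-0.19,0,0.72],[0.06,-0.225,0,0.84],[0.07,-0.26,0,0.96],[0.074,-0.285,-0.03,1.03],[0.074,-0.292,-0.06,1.03],[0.074,-0.292,-0.09,1.03],[0.074,-0.292,-0.12,1.03]]' 0.06; python3 -m handwheel '[[0,0,-0.01,0],[0,0,-0.01,0],[0,0,-0.01,0],[0,0,-0.01,0]]'; python3 - <<'E'
from h import *
s=bot.observe();print(s['tool_pos'],np.degrees(yaw(s['tool_rot'])),s['qpos'])
import pickle
W=optics.camera_params("wrist");f=optics.grab_frame("wrist");np.save("w5.npy",f);pickle.dump(W,open("w5.pkl","wb"));save(f,"w5.png")
E
```

```text
clock: 10.82
tool_pos: [0.5425, -0.2439, 0.126]
tool_rot: [-0.001, -0.177, 0.984, 0.0]
contact_force: [-0.4, 0.5, -0.4]
gripper_width: 0.0599
gripper_force: 0.0
clock: 11.15
tool_pos: [0.5446, -0.2423, 0.1203]
tool_rot: [0.001, -0.179, 0.984, -0.001]
contact_force: [-0.6, 0.3, 0.5]
gripper_width: 0.06
gripper_force: 0.0
[ 0.54456957 -0.24227863  0.12028402] 110.63766563463814 [ 1.03938196  0.67208368 -0.99323656  1.79852812  0.65214546  1.03543034
  1.72440406]
```

View pics/w5.png

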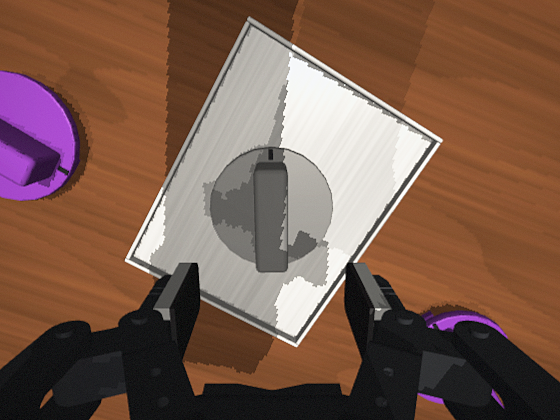

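The bar is aligned with the fingers. Its top face runs from about (259,168)–(285,168) to (256,271)–(288,271). That was the tenth picture.

```bash
python3 - <<'E'
from h import *
import pickle;W=pickle.load(open("w5.pkl","rb"))
q=[plane(W,p,.0535)[:2] for p in((258,168),(286,168),(288,271),(256,271))];print(np.mean(q,0),[np.linalg.norm(q[0]-q[3]),np.linalg.norm(q[2]-q[3])])
f=np.load("w5.npy").astype(int).sum(2)//3
print(f[155:180,265].tolist());print(f[258:285,265].tolist());print(f[200,240:305].tolist())
E
```

```text
[ 0.5412315  -0.24208863] [np.float64(0.06491043999860553), np.float64(0.019954622878397454)]
[99, 95, 99, 98, 98, 100, 91, 66, 54, 56, 55, 54, 54, 53, 63, 76, 87, 86, 88, 92, 95, 96, 94, 95, 96]
[92, 91, 93, 92, 93, 92, 94, 91, 92, 93, 92, 93, 90, 72, 124, 174, 165, 164, 164, 165, 164, 168, 167, 170, 174, 176, 174]
[94, 93, 95, 96, 96, 95, 96, 95, 93, 94, 94, 95, 96, 98, 63, 73, 82, 88, 90, 96, 94, 96, 96, 93, 95, 97, 93, 95, 95, 95, 97, 95, 93, 94, 97, 97, 95, 97, 97, 96, 95, 97, 96, 89, 115, 140, 127, 83, 160, 172, 165, 168, 167, 168, 169, 169, 167, 167, 168, 168, 168, 168, 167, 167, 167]
```

```bash
python3 -m handwheel '[[-0.0025,0,-0.03,0],[-0.0025,0,-0.06,0],[-0.0025,0,-0.08,0],[-0.0025,0,-0.088,0],[-0.0025,0,-0.091,0],[-0.0025,0,-0.091,0]]'; python3 -m handwheel '[[0,0,0,0],[0,0,0,0],[0,0,0,0],[0,0,0,0],[0,0,0,0],[0,0,0,0],[0,0,0,0],[0,0,0,0]]' 0.0;  python3 -m handwheel '[[0,0,0.01,0],[0,0,0.03,0],[0,0,0.06,0],[0,0,0.1,0],[0,0,0.14,0],[0,0,0.17,0],[0,0,0.19,0],[0,0,0.19,0],[0,0,0.19,0]]'; python3 - <<'E'
from h import *
import pickle
W=optics.camera_params("wrist");f=optics.grab_frame("wrist");np.save("w6.npy",f);pickle.dump(W,open("w6.pkl","wb"))
s=bot.observe();print(s['tool_pos'],np.degrees(yaw(s['tool_rot'])),s['qpos'])
g=f.astype(int).sum(2)//3
for r in range(150,330,8):print(r,g[r,225:320:4].tolist())
E
```

```text
clock: 11.7
tool_pos: [0.5415, -0.2425, 0.0284]
tool_rot: [0.001, -0.179, 0.984, -0.0]
contact_force: [-0.6, -0.2, 0.6]
gripper_width: 0.0601
gripper_force: 0.0
clock: 12.37
tool_pos: [0.5416, -0.2428, 0.0287]
tool_rot: [0.001, -0.179, 0.984, -0.001]
contact_force: [-1.3, -1.1, 5.8]
gripper_width: 0.0197
gripper_force: 59.5
clock: 13.12
tool_pos: [0.5407, -0.2424, 0.2185]
tool_rot: [0.001, -0.179, 0.984, -0.001]
contact_force: [-0.3, 0.3, -1.5]
gripper_width: 0.0192
gripper_force: 58.8
[ 0.5398466  -0.24254541  0.21695414] 110.635241750696 [ 1.10370206  0.57087062 -1.07741655  1.71247513  0.53858686  1.19071039
  1.81371854]
150 [187, 188, 188, 194, 188, 188, 185, 191, 142, 145, 150, 145, 145, 142, 147, 141, 243, 240, 239, 243, 238, 239, 241, 243]
158 [182, 188, 195, 180, 184, 186, 194, 145, 145, 150, 146, 145, 142, 149, 148, 128, 241, 239, 241, 239, 234, 236, 241, 240]
166 [188, 190, 159, 146, 144, 147, 148, 146, 148, 144, 148, 146, 149, 147, 147, 241, 238, 242, 237, 235, 233, 239, 237, 239]
174 [190, 189, 149, 148, 142, 147, 144, 144, 147, 147, 147, 149, 149, 147, 130, 237, 239, 23
[... 1334 characters left out ...]
 84, 84, 84, 46, 50, 89, 95, 99, 97, 97, 96, 97, 98, 96, 96, 98, 95, 87, 16, 83, 83, 81, 36]
286 [76, 82, 81, 82, 9, 17, 87, 97, 95, 99, 99, 97, 97, 98, 98, 99, 97, 93, 90, 19, 83, 83, 84, 84]
294 [85, 82, 82, 90, 15, 5, 88, 96, 97, 97, 97, 98, 98, 97, 96, 97, 100, 92, 88, 22, 35, 81, 82, 83]
302 [17, 49, 141, 105, 40, 4, 88, 97, 97, 94, 99, 97, 98, 97, 98, 96, 99, 91, 85, 25, 24, 140, 120, 16]
310 [26, 21, 15, 106, 35, 7, 88, 96, 98, 97, 97, 98, 99, 99, 96, 98, 97, 93, 69, 25, 28, 107, 20, 24]
318 [25, 19, 17, 17, 36, 11, 86, 94, 96, 97, 97, 97, 97, 95, 96, 95, 96, 91, 59, 32, 40, 18, 25, 19]
326 [22, 20, 21, 13, 33, 6, 85, 97, 96, 95, 95, 95, 96, 95, 96, 93, 97, 92, 54, 32, 28, 16, 24, 22]
```

```bash
python3 - <<'E'
from h import *
import pickle;W=pickle.load(open("w6.pkl","rb"));s=bot.observe()
g=np.load("w6.npy").astype(int).sum(2)//3
c=282;print(g[178:192,c].tolist(),g[222:236,c].tolist())
d=lambda col,a,b:a+np.argmax(np.abs(np.diff(g[a:b,col])))
T=rot(s['tool_rot']);z=s['tool_pos'][2]
# flange edge points at several columns -> tool frame circle
X=[]
for uv in [(c,186)]: pass
for r0,zz,lab in((229,z+.0248,"bar end"),):
    for col in(255,272,290):
        print(lab,T.inv().apply(plane(W,(col,r0),zz)-s['tool_pos']))
for row in(250,300):
    e=[246,298]; print("bar sides",[T.inv().apply(plane(W,(x,row),z+.0248)-s['tool_pos'])[1] for x in e])
for col in range(250,300,8):
    k=np.where(g[170:200,col]<75)[0]; print(col,170+k if len(k) else None,T.inv().apply(plane(W,(col,170+k[0]),z-.0052)-s['tool_pos']) if len(k) else '')
E
```

```text
[239, 241, 252, 216, 30, 56, 62, 88, 105, 104, 101, 101, 100, 100] [60, 59, 59, 60, 63, 71, 79, 83, 89, 91, 91, 94, 94, 96]
bar end [ 0.02978943 -0.00470461 -0.02476286]
bar end [ 0.0297869   0.00113726 -0.02476214]
bar end [ 0.02978421  0.00732264 -0.02476137]
bar sides [np.float64(-0.007955788785438676), np.float64(0.010225191523605112)]
bar sides [np.float64(-0.008356085514684643), np.float64(0.010613258272521183)]
250 [184 185] [ 0.03882642 -0.0079688   0.00524821]
258 [183 184] [ 0.0392484  -0.0046481   0.00524916]
266 [182 183] [ 0.03966972 -0.00133266  0.0052501 ]
274 [181 182 183 186 187 188 189 190 191 192 193 194 195 196 197 198 199] [0.04009037 0.00197755 0.00525105]
282 [182 183 184] [0.03966665 0.00528875 0.00525092]
290 [183 184 185] [0.03924227 0.00860515 0.0052508 ]
298 [184 185 186] [0.03881722 0.01192673 0.00525067]
```

```bash
python3 -m handwheel '[[0,0.03,0,-0.05],[0,0.065,0,-0.1],[0,0.1,0,-0.15],[0,0.135,0,-0.2],[0,0.17,0,-0.25],[-0.005,0.205,0,-0.3],[-0.01,0.24,0,-0.35],[-0.015,0.275,0,-0.4],[-0.02,0.31,0,-0.45],[-0.025,0.345,0,-0.5],[-0.03,0.38,0,-0.55],[-0.032,0.41,0,-0.55]]'; python3 -m handwheel '[[0,0.021,0,0],[0,0.021,-0.015,0],[0,0.021,-0.03,0],[0,0.021,-0.03,0],[0,0.021,-0.03,0],[0,0.021,-0.03,0],[0,0.021,-0.03,0]]'; python3 - <<'E'
from h import *
import pickle
o=[bot.observe()]
W=optics.camera_params("wrist");f=optics.grab_frame("wrist");np.save("w7.npy",f);pickle.dump(W,open("w7.pkl","wb"))
for i in range(3): optics.grab_frame("wrist");o.append(bot.observe())
print([s['tool_pos'].round(4).tolist() for s in o],np.degrees([yaw(s['tool_rot']) for s in o]),o[-1]['qpos'])
np.save("s7.npy",optics.grab_frame("side"))
g=f.astype(int).sum(2)//3
for r in range(60,260,8):print(r,g[r,150:400:8].tolist())
E
```

```text
clock: 14.17
tool_pos: [0.5064, 0.1693, 0.2158]
tool_rot: [-0.002, 0.095, 0.996, -0.001]
contact_force: [0.1, -0.3, -0.7]
gripper_width: 0.0189
gripper_force: 58.8
clock: 14.75
tool_pos: [0.5089, 0.1884, 0.1877]
tool_rot: [0.0, 0.095, 0.995, 0.0]
contact_force: [0.5, 0.5, -0.7]
gripper_width: 0.0191
gripper_force: 58.9
[[0.5089, 0.1884, 0.1877], [0.509, 0.1884, 0.1879], [0.509, 0.1884, 0.1879], [0.5089, 0.1884, 0.1878]] [79.08511727 79.08476737 79.09116431 79.09648904] [ 0.31325472  0.47120734 -0.97773925  1.85921777  0.44919803  1.05026642
  0.53559291]
60 [72, 73, 75, 77, 74, 74, 71, 68, 72, 71, 70, 74, 68, 71, 77, 77, 77, 74, 70, 73, 76, 77, 78, 73, 76, 76, 78, 78, 74, 77, 77, 81]
68 [74, 72, 67, 64, 67, 72, 77, 73, 70, 69, 67, 66, 64, 62, 64, 76, 77, 77, 74, 73, 75, 74, 71, 71, 73, 79, 80, 84, 84, 83, 84, 84]
76 [75, 75, 75, 70, 70, 70, 69, 67, 67, 67, 68, 70, 66, 67, 63, 64, 61, 73, 74, 70, 79, 81, 85, 84, 84, 79, 86, 87, 84, 82, 83, 87]
84 [69, 70, 70, 66, 69, 73, 72, 70, 64, 64, 64, 64, 63, 67, 65, 69, 69, 73, 77, 81, 83, 83, 84, 86, 83, 87, 85, 90, 89, 86, 86, 86]
92 [69, 68,
[... 2355 characters left out ...]
 67, 66, 69, 70, 70, 61, 149, 147, 148, 148, 149, 148, 144, 239, 90, 95, 98, 95, 90]
228 [53, 51, 57, 77, 85, 112, 148, 147, 148, 149, 150, 149, 60, 104, 104, 79, 54, 105, 96, 149, 149, 146, 146, 148, 146, 145, 253, 98, 97, 97, 94, 95]
236 [56, 60, 54, 56, 52, 145, 144, 144, 147, 147, 147, 145, 117, 146, 145, 146, 147, 146, 140, 151, 146, 144, 148, 145, 147, 145, 85, 96, 93, 91, 89, 85]
244 [54, 57, 56, 57, 69, 144, 145, 146, 143, 148, 147, 145, 119, 145, 144, 148, 146, 145, 136, 149, 147, 146, 147, 145, 144, 143, 143, 84, 88, 87, 84, 90]
252 [55, 56, 58, 50, 141, 144, 144, 144, 145, 144, 143, 123, 115, 145, 146, 148, 147, 146, 135, 152, 147, 144, 146, 145, 144, 145, 144, 86, 84, 91, 89, 86]
```

```bash
python3 - <<'E'
from h import *
import pickle;W=pickle.load(open("w7.pkl","rb"));s=bot.observe()
from scipy.optimize import least_squares
g=np.load("w7.npy").astype(int).sum(2)//3
T=rot(s['tool_rot']);tp=s['tool_pos']
L=lambda uv,z:T.inv().apply(plane(W,uv,z)-tp)[:2]
def fit(X,R):
    X=np.array(X);r=least_squares(lambda c:np.linalg.norm(X-c,axis=1)-R,[0,0],loss='soft_l1',f_scale=.0005);return r.x.round(5),np.abs(r.fun).max().round(5)
rim=[]
for c in range(226,322,4):
    col=g[140:195,c];k=[i for i in range(2,52) if col[i]<140 and col[i+1]>=140 and col[i-1]<140]
    if k: rim.append((c+.5,140+k[0]+1))
print(rim)
print("rim ctr tool frame",fit([L(p,.135) for p in rim],.046))
fl=[]
for c in range(226,322,4):
    if 262<c<280: continue
    col=g[178:215,c]; k=[i for i in range(36) if col[i]<135]
    if k: fl.append((c+.5,178+k[0]))
print(fl)
print("flange ctr",fit([L(p,tp[2]-.0052) for p in fl],.042))
for r in(134,138,142,166,168,170,172,174,176,178,180,182,190,194,198):print(r,g[r,254:294].tolist())
E
```

```text
[(226.5, 172), (230.5, 170), (234.5, 168), (238.5, 166), (242.5, 164), (246.5, 163), (250.5, 161), (254.5, 160), (258.5, 160), (262.5, 159), (266.5, 159), (270.5, 143), (274.5, 159), (278.5, 159), (282.5, 160), (286.5, 160), (290.5, 161), (294.5, 162), (298.5, 163), (302.5, 165), (306.5, 166), (310.5, 168), (314.5, 170), (318.5, 143)]
rim ctr tool frame (array([-0.0024 ,  0.00087]), np.float64(0.0135))
[(226.5, 192), (230.5, 190), (234.5, 189), (238.5, 187), (242.5, 185), (246.5, 184), (250.5, 183), (254.5, 183), (258.5, 178), (262.5, 178), (282.5, 178), (286.5, 182), (290.5, 183), (294.5, 183), (298.5, 184), (302.5, 186), (306.5, 187), (310.5, 189), (314.5, 191), (318.5, 192)]
flange ctr (array([-0.00021,  0.00065]), np.float64(0.00158))
134 [243, 243, 243, 241, 242, 243, 241, 240, 240, 240, 239, 240, 241, 251, 191, 96, 54, 49, 27, 248, 248, 240, 240, 239, 241, 240, 240, 240, 240, 240, 240, 241, 241, 242, 242, 244, 244, 246, 247, 245]
138 [240, 240, 240, 239, 241, 239, 240, 240, 239, 239, 239, 240, 239, 244, 255, 158, 57, 49, 31, 250, 248, 240, 239, 240, 240, 240, 239, 240, 239, 240
[... 1847 characters left out ...]
6, 70, 75, 71, 72, 73, 69, 67, 63, 59, 61, 58, 56, 53, 79, 73, 96, 134, 143, 140, 173, 184, 185, 183, 194]
190 [155, 153, 152, 155, 151, 152, 155, 154, 154, 155, 154, 154, 157, 165, 106, 47, 41, 45, 44, 47, 41, 58, 155, 161, 157, 154, 155, 154, 152, 152, 155, 154, 154, 155, 154, 154, 153, 154, 156, 159]
194 [153, 154, 151, 154, 153, 155, 152, 155, 155, 152, 155, 155, 156, 163, 119, 58, 41, 45, 45, 46, 43, 57, 152, 159, 155, 154, 155, 155, 154, 154, 153, 155, 155, 155, 154, 154, 155, 153, 152, 154]
198 [152, 152, 154, 153, 151, 151, 152, 152, 152, 154, 155, 155, 156, 162, 118, 55, 38, 44, 41, 44, 37, 57, 152, 160, 156, 156, 156, 154, 152, 154, 154, 153, 152, 154, 154, 153, 154, 153, 154, 153]
```

```bash
python3 - <<'E'
from h import *
import pickle;W=pickle.load(open("w7.pkl","rb"));s=bot.observe()
from scipy.optimize import least_squares
T=rot(s['tool_rot']);tp=s['tool_pos']
L=lambda uv,z:T.inv().apply(plane(W,uv,z)-tp)[:2]
def fit(X,R):
    X=np.array(X);r=least_squares(lambda c:np.linalg.norm(X-c,axis=1)-R,[0,0]);return r.x.round(5),np.abs(r.fun).max().round(5)
rim=[(226.5,172),(230.5,170),(234.5,168),(238.5,166),(242.5,164),(246.5,163),(250.5,161),(254.5,160),(258.5,160),(262.5,159),(266.5,159),(274.5,159),(278.5,159),(282.5,160),(286.5,160),(290.5,161),(294.5,162),(298.5,163),(302.5,165),(306.5,166),(310.5,168),(314.5,170)]
fl=[(226.5,192),(230.5,190),(234.5,189),(238.5,187),(242.5,185),(246.5,184),(250.5,183),(254.5,183),(271,181.7),(286.5,182),(290.5,183),(294.5,183),(298.5,184),(302.5,186),(306.5,187),(310.5,189),(314.5,191),(318.5,192)]
for z in(.132,.135):print("rim",fit([L(p,z) for p in rim],.046))
print("flange",fit([L(p,tp[2]-.0052) for p in fl],.042))
print("gap",L((271.7,172),.135),"ledge floor edge; index",L((272.2,186),tp[2]-.0052),L((272.2,200),tp[2]-.0052),"entry mark",L((271.2,134),.103),L((271.2,142),.103))
E
```

```text
rim (array([-0.00287,  0.00074]), np.float64(0.00035))
rim (array([-0.00245,  0.00075]), np.float64(0.00037))
flange (array([-0.00033,  0.00071]), np.float64(0.00028))
gap [0.03650738 0.00060559] ledge floor edge; index [0.03967532 0.00077265] [0.03372044 0.00077078] entry mark [0.05379719 0.00034168] [0.048995   0.00033649]
```

The lid and rim agree within about 0.5 mm in both axes, and yaw within about 0.5°. Lowering.

```bash
python3 -m handwheel '[[0,0,-0.01,0],[0,0,-0.02,0],[0,0,-0.024,0],[0,0,-0.028,0],[0,0,-0.03,0],[0,0,-0.031,0],[0,0,-0.031,0]]'; python3 -m handwheel '[[0,0,-0.001,0],[0,0,-0.002,0],[0,0,-0.003,0],[0,0,-0.004,0],[0,0,-0.005,0],[0,0,-0.005,0]]'
```

```text
clock: 15.58
tool_pos: [0.5089, 0.1885, 0.1559]
tool_rot: [0.0, 0.095, 0.995, 0.0]
contact_force: [1.6, 0.7, -1.7]
gripper_width: 0.0187
gripper_force: 59.1
clock: 16.08
tool_pos: [0.5089, 0.1886, 0.1513]
tool_rot: [0.0, 0.095, 0.995, 0.0]
contact_force: [3.2, 0.4, -0.7]
gripper_width: 0.0189
gripper_force: 59.2
```

```bash
python3 -m handwheel '[[0.0006,0,-0.001,0],[0.0006,0,-0.002,0],[0.0006,0,-0.0025,0],[0.0006,0,-0.003,0],[0.0006,0,-0.003,0]]'; python3 -m handwheel '[[0,0,-0.001,0],[0,0,-0.001,0],[0,0,-0.001,0]]'
```

```text
clock: 16.5
tool_pos: [0.509, 0.1885, 0.1485]
tool_rot: [-0.0, 0.095, 0.996, -0.0]
contact_force: [-0.5, -1.2, 1.8]
gripper_width: 0.0186
gripper_force: 59.6
clock: 16.75
tool_pos: [0.5089, 0.1885, 0.1483]
tool_rot: [-0.0, 0.095, 0.996, -0.001]
contact_force: [-2.6, -2.6, 8.6]
gripper_width: 0.0188
gripper_force: 60.3
```

```bash
python3 -m handwheel '[[0,0,0.0005,0],[0,0,0.0005,-0.05],[0,0,0.0005,-0.1],[0,0.0002,0.0005,-0.15],[0.0002,0.0003,0.0005,-0.2],[0.0002,0.0004,0.0005,-0.25],[0.0002,0.0004,0.0005,-0.3],[0.0002,0.0004,0.0005,-0.3],[0.0002,0.0004,0.0005,-0.3]]'; python3 -c "
from h import *
s=bot.observe();print(s['ft_torque'],np.degrees(yaw(s['tool_rot'])),s['qpos'])"
```

```text
clock: 17.5
tool_pos: [0.5093, 0.1894, 0.1483]
tool_rot: [0.0, 0.242, 0.97, 0.0]
contact_force: [-0.8, -0.7, 5.7]
gripper_width: 0.019
gripper_force: 60.0
[-0.20379803  0.0983573   0.04657566] 62.038432169856165 [ 0.23102582  0.48950531 -0.86888933  1.89898141  0.45325175  0.96169731
  0.23535766]
```

```bash
python3 -m handwheel '[[0,0,0,-0.05],[0,0,0,-0.1],[0,0,0,-0.15],[0.0002,0.0002,0,-0.2],[0.0002,0.0004,0,-0.25],[0.0002,0.0004,0,-0.3],[0.0002,0.0004,0,-0.31],[0.0002,0.0004,0,-0.31],[0.0002,0.0004,0,-0.31],[0.0002,0.0004,0,-0.31]]'; python3 - <<'E'
from h import *
o=bot.observe();W=optics.camera_params("wrist");f=optics.grab_frame("wrist");s=bot.observe();print(s['ft_torque'],np.degrees(yaw(s['tool_rot'])),s['qpos'])
g=f.astype(int).sum(2)//3
for r in range(110,236,6):print(r,g[r,240:312:3].tolist())
T=rot(s['tool_rot'])
print([T.inv().apply(plane(W,(272,r),z)-s['tool_pos']) for r,z in((134,.103),(188,.143))])
E
```

```text
clock: 18.33
tool_pos: [0.5099, 0.19, 0.1483]
tool_rot: [0.0, 0.388, 0.922, 0.001]
contact_force: [-0.8, 1.5, 5.8]
gripper_width: 0.0188
gripper_force: 60.0
[ 0.04877964 -0.11384846  0.11309519] 44.299539321588604 [ 0.18011495  0.46515686 -0.79498888  1.90030707  0.40630456  0.94267727
 -0.03276061]
110 [67, 74, 72, 74, 72, 71, 74, 75, 74, 78, 73, 70, 67, 72, 72, 73, 71, 75, 72, 70, 70, 72, 73, 73]
116 [72, 76, 74, 72, 72, 77, 74, 79, 73, 70, 67, 64, 67, 73, 75, 74, 76, 73, 73, 74, 72, 77, 80, 69]
122 [69, 55, 107, 112, 116, 120, 118, 119, 120, 120, 120, 120, 118, 115, 114, 114, 112, 113, 112, 104, 67, 68, 69, 79]
128 [121, 122, 124, 122, 125, 124, 122, 123, 120, 124, 120, 120, 121, 122, 121, 118, 117, 116, 115, 113, 112, 110, 109, 109]
134 [126, 128, 133, 139, 138, 121, 120, 120, 120, 121, 121, 121, 123, 123, 120, 120, 139, 138, 135, 126, 114, 114, 113, 111]
140 [125, 128, 187, 237, 246, 243, 242, 241, 241, 246, 27, 127, 240, 239, 241, 243, 246, 244, 217, 177, 128, 100, 110, 116]
146 [240, 240, 240, 240, 240, 240, 240, 239, 241, 246, 58, 114, 240, 240, 240, 239, 240, 239, 239, 239, 
[... 1026 characters left out ...]
152, 151, 154, 153, 153, 153, 153, 151, 150, 149]
206 [152, 152, 156, 160, 144, 69, 66, 64, 68, 64, 66, 67, 65, 65, 64, 69, 63, 127, 155, 150, 151, 150, 150, 149]
212 [152, 153, 160, 57, 61, 62, 64, 63, 64, 62, 62, 64, 61, 61, 64, 62, 63, 56, 41, 156, 151, 152, 150, 152]
218 [153, 150, 100, 62, 66, 63, 62, 64, 66, 67, 68, 67, 66, 65, 65, 65, 66, 63, 57, 77, 77, 154, 149, 149]
224 [152, 155, 55, 64, 68, 66, 66, 67, 65, 68, 65, 65, 66, 65, 67, 68, 65, 69, 59, 47, 85, 83, 80, 148]
230 [151, 137, 103, 121, 126, 125, 126, 124, 126, 127, 127, 126, 127, 127, 128, 127, 126, 127, 118, 95, 85, 85, 73, 149]
[array([ 0.05738028, -0.00022133,  0.04534243]), array([ 0.03897389, -0.0002468 ,  0.00533982])]
```

The pulse bar (column about 271) lines up with the lid's index mark (about 272). The torque is 0.11 N m, the lid is seated and the grip is 60 N, so I'm handing the job in.

```bash
python3 -c "
from workcell import order
print(order.finish_job())"
```

```text
the job is handed in; nothing more can be done
None
```

I handed the job in with the dust cover set down knob up on the counter and the lid seated and gripped at the pulse mark, about 35° clockwise; the hand-in returned no verdict, and I didn't re-check the cover after setting it down.

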